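Seat the keyed bearing cover

ROBOT

A 6-joint arm with a two-finger parallel gripper is mounted at the origin on the work surface. World frame = base frame: x ahead of the robot, y to its left, z up, the work surface at z = 0. Lengths are in m, angles in degrees, forces in N, time in s.
With the tool pointing down it reaches from about 0.3 to 0.75 m from the base axis. Payload 8.5 kg.
Tool frame: the origin (TCP) lies on the mounting face of the last link; the fingertips stand 173 mm ahead of it and the grasp point (between the pads) lies 155 mm ahead of it (env.tips_ahead is the distance from the TCP to the fingertips, in m); z points along the fingers, x is the direction in which the jaws open and shut, and the axes are right-handed (so a half turn about z gives the same grasp; the last joint's range is limited). The gripper opens to 85 mm and grips with 20 to 120 N. Pads are 22 mm wide; open, the fingers measure 114 mm over their backs; the gripper's body (76 mm by 85 mm) begins 54 mm behind the grasp point. The pads swing forward as they close: fully open they stand 13 mm farther back than shut.
Start: joints at [-83.726, 21.807, 74.336, -0, 83.858, -12.336], TCP at [0.176, -0.521, 0.405] pointing down, gripper open.
Joint ranges: [-178.18, 178.18], [-50.72, 133.34], [12.68, 142.11], [-81.47, 261.47], [9.98, 163.14], [-165.26, 165.26]. Speed limits (degrees/s): [136.94, 136.94, 180, 180, 180, 180].

INTERFACE

Orientations are given as a 3x3 rotation matrix whose columns are the frame's x, y, z axes.
In Python, from rig import env gives the robot as it stands. The module is installed in compiled form; this text tells all that it offers.
- The arm moves only by the tool step_arm, never from a script. Its argument "increments" is a list of rows, each an object of numbers: "x", "y", "z": the shift along the tool's x, y, z in cm; "wx", "wy", "wz": the turn, a rotation vector about the tool's x, y, z in rad; "gripper": the finger opening in cm, from 0 to 8.54. A call has 1 to 20 rows; each row shifts and turns the commanded pose from where the row before left it, along the tool's axes as they then stand; what a row does not reach is not made up. A row lasts 1/10 s, in which the tool goes at most 50 mm and 8.59 degrees, less where a joint would pass 70% of its speed; a pose out of reach is approached as far as the arm can. A call with a gripper value outside its range is refused whole. The fingers move at their own pace and stop on an object; "newtons" is the grip in N (left out, the last holds). Time passes only in rows, so rows that do not move let the fingers close. It gives the time, the measured TCP pose, the force and the opening at its end, in the units of the state.
- env.observe(): the state, without advancing time (a new reading comes with each control period).
- env.get_image(name): name is "side" or "top"; returns a dict with "color" (400x640x3 uint8, blue, green, red), "camera_matrix" (3x3 intrinsics, pixels), "rvec" (rotation vector, rad) and "tvec" (3), from world to camera coordinates, as OpenCV has them. Camera axes: x right, y down, z forward; pixel columns grow to the right and rows downward; lengths in m; the calibration is good to about 2 mm. A picture is of the moment at which its call begins. There is no depth.
- env.close_job(): hands the job in, once; it reports no verdict.
The state is a dict: "time_s": time; "q": joint angles; "qvel": joint speeds; "joint_efforts": joint torques, N m; "position": TCP position; "tool_rot": TCP orientation; "ft_force": force on the tool from outside, world axes, zero at the start; "wrist_torque": the same for the moment, N m; "grip_width": finger opening in m.
Only numpy, scipy, OpenCV 4.12 (cv2) and the standard library are available. Lean on these libraries where they do the work, as an engineer would, in place of code of your own. Each camera call takes 0.05 s, during which the arm holds its last target. There are 200 camera calls.

TASK

The ribbed aluminium cover sits proud on the bearing housing because the notch in its rim is not over the key. With closed fingertips push the cover round on its shaft until the notch stands over the key, then press down on its boss until the cover is fully home and level. Do not lift or tip the cover, leave everything else on the bench where it is, and finish with the hand clear.

Things in the scene. Friction and masses are not known exactly. Their poses are not given: they have to be found in the camera images.
- housing: round dark-grey bearing housing fixed to the bench: 180 mm across at the foot, 170 mm at its top face, 44 mm above the bench. Origin: centre of its underside; z up along the shaft; x points from the shaft to the key. A shaft end 24 mm thick stands in its middle (hidden by the cover); the raised seat round it is 54 mm above the bench.
- key (a point): middle of the top of the steel key fixed on the housing, 67 mm from the shaft axis: a bar 10 mm wide, 26 mm long radially (54 to 80 mm from the axis), top 62 mm above the bench. Its outer 15 mm stick out past the cover's rim and are seen from above.
- cover: loose aluminium cover on the housing, 0.3 to 0.45 kg: disc 130 mm across, 10 mm thick, with central boss, four ribs and one rim notch (on its x axis). Origin: centre of its underside, z up. A blind bore centres it on the shaft with 1.5 mm play. At the start it lies level, underside 63.5 mm above the bench, just over the key; fully home 54 mm.
- rib (a point): middle of the top edge of one of the cover's four equal radial ribs, 41 mm from its axis. Ribs are 8 mm wide, run from the boss (21 mm) to 61 mm from the axis, rise 13 mm above the disc's face, and stand at 45, 135, 225 and 315 degrees from the notch. Some 2 to 4 N on a rib turns the cover, either way, without stops; it stays where left.
- notch (a point): middle of the notch in the cover's rim, 58 mm from its axis, at the height of the disc's upper face. The notch is midway between two ribs, 14 mm deep, 17 mm wide (15 at its root, 19 at the rim). At the start it is 0.5 to 3.14 rad round from the key, either way.
- boss_top (a point): centre of the flat top of the cover's round boss, the place to press. The boss is 42 mm across, its top 28 mm above the cover's underside: 91.5 mm above the bench at the start, 82 mm when home.
- seal (a joint): how far the stiff black rubber sealing ring under the cover (94 mm across) is pushed down, m: 0 at the start, about 0.0095 with the cover home. It carries the cover; a slow press of 5 to 10 N pushes it down, and it stays down. Pressed with the notch off the key, the cover lands on the key and does not go home.
- socket: bystander beside the housing: a hex socket: steel tube standing upright, 26 mm across, 38 mm tall; origin at the centre of its underside
- bolt: bystander beside the housing: a flanged bolt standing on its head: head 22 mm across and 8 mm thick, shank 11 mm thick, 50 mm tall in all; origin at the centre of its underside
- collar: bystander beside the housing: a dark steel collar lying flat, 52 mm across, 18 mm tall; origin at the centre of its underside
- wrench: bystander: a steel wrench lying flat, 170 mm long
- screwdriver: bystander: a screwdriver with a black handle lying flat, 190 mm long
- spray: bystander: a spray can, 60 mm across, 150 mm tall
- tin: bystander: a low open steel bowl, 80 mm across, 50 mm tall
Mind the look-alikes: they are no part of the job. Of the things like the housing, leave any that is brown or pink; of the rest the larger one is meant.

How it is judged (in metres and radians):
At the end, for the whole second after the job is handed in: The cover is at rest fully home on the housing: its underside within 2.5 mm of the seat, level within 0.04 rad, centred within 5 mm, with the notch over the key (its middle within 8 mm sideways of the key's middle line) (z of cover in the frame of housing below 0.0565 m and horizontal distance between cover and housing below 0.005 m and angle between cover's own z axis and vertical below 0.04 rad and x of notch in the frame of housing above 0.05 m and y of notch in the frame of housing between -0.008 and 0.008 m and linear speed of cover below 0.01 m/s and angular speed of cover below 0.1 rad/s); the robot touches nothing.
It fails at once if the cover is lifted or tipped (z of cover in the frame of housing above 0.072 m or angle between cover's own z axis and vertical above 0.3 rad).
It fails at once if a bystander is moved by more than 20 mm (distance of any of socket, bolt, collar, wrench, screwdriver, spray, tin from where it was at the start of the episode above 0.02 m).
It also fails if it takes over 48 s, if anything falls off the work surface, if the arm or the gripper's body presses on something with over 40 N, if the wrist force passes 120 N, or if a joint passes its speed limit or range.

## Working session

There is one attempt and no reset: what is moved stays moved. The work goes in short steps, Python scripts to look and compute and a tool call to move; the robot and the scene stay as the last step left them, time stands still between calls to the robot, and variables do not carry over. Pictures are saved under pics/ and viewed, about 8 in all and at most 12, crops included, and the job is handed in when it is done.

Besides the shell and the picture viewer there is one more tool, called after ">>>" as a command line: name --argument value ..., lists and objects as JSON in quotes. step_arm: Moves the arm, as the interface text tells. Its arguments: {"type":"object","properties":{"increments":{"type":"array"},"newtons":{"type":"number"}},"required":["increments"]}

```bash
mkdir -p pics; cat > h.py <<'E'
import numpy as np, cv2
from rig import env
def ray(im,uv):
    R=cv2.Rodrigues(np.array(im["rvec"],float))[0];t=np.array(im["tvec"],float).ravel()
    d=R.T@np.linalg.inv(im["camera_matrix"])@np.array([uv[0],uv[1],1.]);return -R.T@t,d
def at(im,uv,z):
    o,d=ray(im,uv);return (o+d*(z-o[2])/d[2]).round(4)
def proj(im,p):
    return cv2.projectPoints(np.array(p,float).reshape(-1,3),np.array(im["rvec"],float),np.array(im["tvec"],float),np.array(im["camera_matrix"],float),None)[0].reshape(-1,2)
E
python3 - <<'E'
from h import *
import pickle
ims={n:env.get_image(n) for n in("top","side")}
pickle.dump(ims,open("i0.pkl","wb"))
for n in ims: cv2.imwrite(f"pics/{n}0.png",ims[n]["color"]);print(n,ray(ims[n],(320,200)))
s=env.observe();print(s["time_s"],s["position"],s["tool_rot"],s["ft_force"])
E
```

```text
top (array([0.32865872, 0.00959281, 1.81981303]), array([ 0.12796419, -0.00417919, -0.99181031]))
side (array([0.32830701, 0.95576866, 0.9177296 ]), array([ 0.14454822, -0.75098458, -0.64459469]))
0.1 [ 0.17551459 -0.52121178  0.40417303] [[ 3.19111429e-01 -9.47717187e-01 -1.70460548e-04]
 [-9.47716342e-01 -3.19111376e-01  1.29020156e-03]
 [-1.27714210e-03 -2.50169818e-04 -9.99999153e-01]] [-0.09634693 -0.01332262  0.00741603]
```

View pics/top0.png

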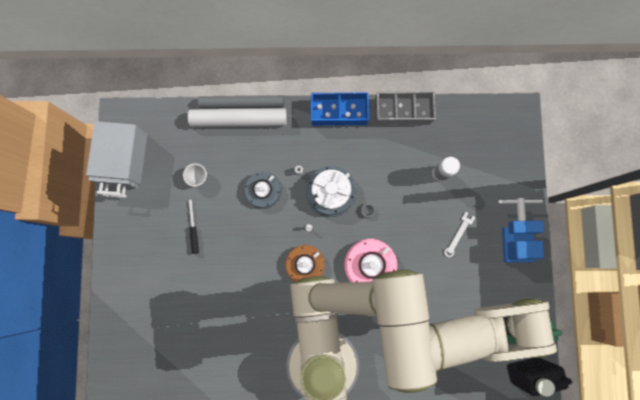

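View pics/side0.png

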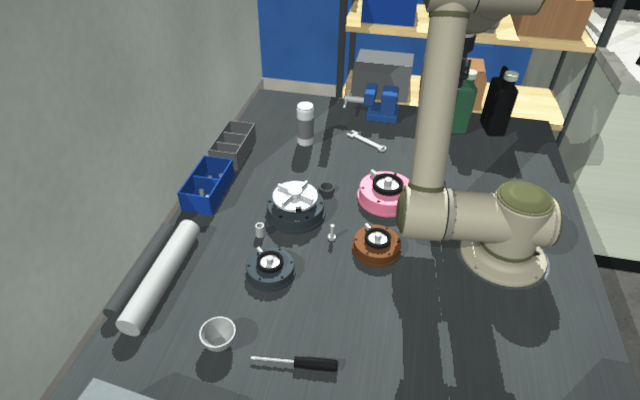

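The meant housing is the large dark one with the aluminium cover: top view (331,190), side view (296,203). I'll enlarge both views into one picture.

```bash
python3 - <<'E'
from h import *
import pickle
ims=pickle.load(open("i0.pkl","rb"))
a=cv2.resize(ims["top"]["color"][155:225,295:365],(560,560)[:2],interpolation=cv2.INTER_CUBIC)[:, :]
a=cv2.resize(ims["top"]["color"][155:225,296:361],None,fx=6,fy=6,interpolation=cv2.INTER_CUBIC)
b=cv2.resize(ims["side"]["color"][170:240,260:326],None,fx=6,fy=6,interpolation=cv2.INTER_CUBIC)
cv2.imwrite("pics/c0.png",np.hstack([a,b]))
print(a.shape,b.shape)
for uv in[(331,189)]: print(at(ims["top"],uv,.0915),at(ims["top"],uv,.0735))
print(at(ims["side"],(296,192),.0915))
for n,uv,z in[("socket",(298,170),.038),("bolt",(309,228),.05),("collar",(367,211),.018)]:print(n,at(ims["top"],uv,z))
E
```

```text
(420, 390, 3) (420, 396, 3)
[ 0.5885 -0.035   0.0915] [ 0.5912 -0.0355  0.0735]
[ 0.588  -0.0261  0.0915]
socket [0.6645 0.0774 0.038 ]
bolt [0.4613 0.0406 0.05  ]
collar [ 0.5209 -0.161   0.018 ]
```

View pics/c0.png

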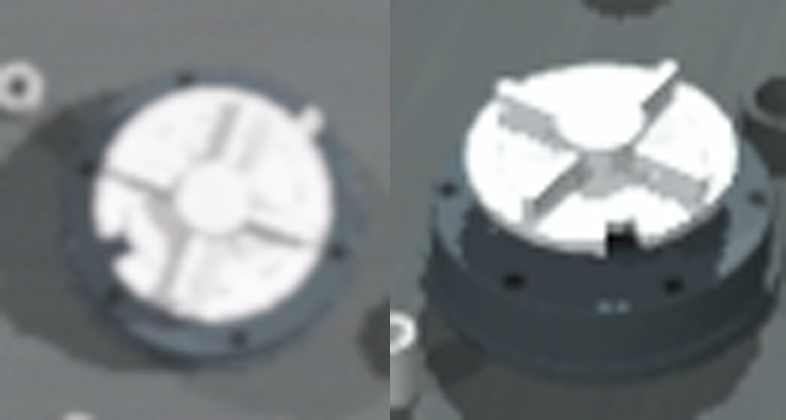

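Crop scale is 6. In the top half the disc spans (92–334, 85–324), the notch is at about (118,248) and the key at about (313,115). In the side half the disc spans 467–738 and the notch is at (622,238). I'll fit the centre and angles from these, using disc outlines plus notch and key points.

```bash
python3 - <<'E'
from h import *
import pickle
from scipy.optimize import least_squares
ims=pickle.load(open("i0.pkl","rb"));T,S=ims["top"],ims["side"]
t=lambda u,v:(296+u/6-.42,155+v/6-.42); s=lambda u,v:(260+(u-390)/6-.42,170+v/6-.42)
th=np.linspace(0,2*np.pi,360)
def ext(im,c):
    p=proj(im,np.c_[c[0]+.065*np.cos(th),c[1]+.065*np.sin(th),0*th+.0735]);return np.r_[p.min(0),p.max(0)]
mt=np.r_[t(92,85),t(334,324)];ms=np.r_[s(467,62),s(738,243)]
for nm,f in[("top",lambda c:ext(T,c)-mt),("side",lambda c:ext(S,c)-ms),("both",lambda c:np.r_[ext(T,c)-mt,ext(S,c)-ms])]:
    r=least_squares(f,[.59,-.035],x_scale=.01,diff_step=1e-3);print(nm,r.x.round(4),r.fun.round(2))
c=r.x
ang=lambda p:(np.degrees(np.arctan2(p[1]-c[1],p[0]-c[0])).round(1),(np.hypot(*(p[:2]-c))*1000).round(1))
print("boss",at(T,t(210,200),.0915),at(S,s(602,118),.0915))
print("key mid",ang(at(T,t(311,119),.062)),"tip",ang(at(T,t(318,108),.062)))
print("notch",ang(at(T,t(120,248),.0735)),ang(at(S,s(622,236),.0735)))
for u in[(230,108),(110,178),(305,243),(172,298)]:print("rib",ang(at(T,t(*u),.0865)))
for u in[(670,70),(505,88),(530,213),(705,190)]:print("ribS",ang(at(S,s(*u),.0865)))
E
```

```text
top [ 0.5926 -0.0357] [ 1.    0.97 -0.99 -0.95]
side [ 0.5935 -0.0355] [ 0.24  0.95 -0.24 -0.8 ]
both [ 0.5931 -0.0356] [ 0.95  0.82 -1.04 -1.1   0.38  0.95 -0.1  -0.81]
boss [ 0.5922 -0.0336  0.0915] [ 0.5941 -0.0376  0.0915]
key mid (np.float64(-49.0), np.float64(75.7)) tip (np.float64(-47.5), np.float64(83.0))
notch (np.float64(115.5), np.float64(58.2)) (np.float64(111.9), np.float64(64.2))
rib (np.float64(-11.0), np.float64(53.0))
rib (np.float64(77.5), np.float64(59.2))
rib (np.float64(-116.2), np.float64(56.9))
rib (np.float64(156.7), np.float64(60.2))
ribS (np.float64(-111.8), np.float64(56.4))
ribS (np.float64(-20.1), np.float64(58.2))
ribS (np.float64(75.3), np.float64(70.2))
ribS (np.float64(150.1), np.float64(66.7))
```

>>> step_arm --increments '[{"x": -2.355, "y": -3.483, "gripper": 0}, {"x": -2.355, "y": -3.483, "gripper": 0}, {"x": -2.355, "y": -3.483, "gripper": 0}, {"x": -2.355, "y": -3.483, "gripper": 0}, {"x": -2.355, "y": -3.483, "gripper": 0}, {"x": -2.355, "y": -3.483, "gripper": 0}, {"x": -2.355, "y": -3.483, "gripper": 0}, {"x": -2.355, "y": -3.483, "gripper": 0}, {"x": -2.355, "y": -3.483, "gripper": 0}, {"x": -2.355, "y": -3.483, "gripper": 0}, {"x": -2.355, "y": -3.483, "gripper": 0}, {"x": -2.355, "y": -3.483, "gripper": 0}, {"x": -2.355, "y": -3.483, "gripper": 0}, {"x": -2.355, "y": -3.483, "gripper": 0}, {"x": -2.355, "y": -3.483, "gripper": 0}, {"x": -2.355, "y": -3.483, "gripper": 0}]'

```text
invalid input at $.increments[0]: expected keys x, y, z, wx, wy, wz, gripper
```

>>> step_arm --increments '[{"wz": -0.139, "z": 0.5}, {"wz": -0.139, "z": 0.5}, {"wz": -0.139, "z": 0.5}, {"wz": -0.139, "z": 0.5}, {"wz": -0.139, "z": 0.5}, {"wz": -0.139, "z": 0.5}, {"wz": -0.139, "z": 0.5}, {"wz": -0.139, "z": 0.5}, {"wz": -0.139, "z": 0.5}, {"wz": -0.139, "z": 0.5}, {"wz": -0.139, "z": 0.5}, {"wz": -0.139, "z": 0.5}, {"wz": -0.139, "z": 0.5}, {"wz": -0.139, "z": 0.5}, {"wz": -0.139, "z": 0.5}, {"wz": -0.139, "z": 0.5}, {"wz": -0.139, "z": 0.5}, {"wz": -0.139, "z": 0.5}, {}]'

```text
invalid input at $.increments[0]: expected keys x, y, z, wx, wy, wz, gripper
```

>>> step_arm --increments '[{"x": -2.355, "y": -3.483, "z": 0, "wx": 0, "wy": 0, "wz": 0, "gripper": 0}, {"x": -2.355, "y": -3.483, "z": 0, "wx": 0, "wy": 0, "wz": 0, "gripper": 0}, {"x": -2.355, "y": -3.483, "z": 0, "wx": 0, "wy": 0, "wz": 0, "gripper": 0}, {"x": -2.355, "y": -3.483, "z": 0, "wx": 0, "wy": 0, "wz": 0, "gripper": 0}, {"x": -2.355, "y": -3.483, "z": 0, "wx": 0, "wy": 0, "wz": 0, "gripper": 0}, {"x": -2.355, "y": -3.483, "z": 0, "wx": 0, "wy": 0, "wz": 0, "gripper": 0}, {"x": -2.355, "y": -3.483, "z": 0, "wx": 0, "wy": 0, "wz": 0, "gripper": 0}, {"x": -2.355, "y": -3.483, "z": 0, "wx": 0, "wy": 0, "wz": 0, "gripper": 0}, {"x": -2.355, "y": -3.483, "z": 0, "wx": 0, "wy": 0, "wz": 0, "gripper": 0}, {"x": -2.355, "y": -3.483, "z": 0, "wx": 0, "wy": 0, "wz": 0, "gripper": 0}, {"x": -2.355, "y": -3.483, "z": 0, "wx": 0, "wy": 0, "wz": 0, "gripper": 0}, {"x": -2.355, "y": -3.483, "z": 0, "wx": 0, "wy": 0, "wz": 0, "gripper": 0}, {"x": -2.355, "y": -3.483, "z": 0, "wx": 0, "wy": 0, "wz": 0, "gripper": 0}, {"x": -2.355, "y": -3.483, "z": 0, "wx": 0, "wy": 0, "wz": 0, "gripper": 0}, {"x": -2.355, "y": -3.483, "z": 0, "wx": 0, "wy": 0, "wz": 0, "gripper": 0}, {"x": -2.355, "y": -3.483, "z": 0, "wx": 0, "wy": 0, "wz": 0, "gripper": 0}]'

```text
time_s: 1.7
position: [0.5842, 0.0154, 0.4044]
tool_rot: [[0.319, -0.948, -0.001], [-0.948, -0.319, 0.0], [-0.0, 0.001, -1.0]]
ft_force: [0.1, -0.6, -0.1]
grip_width: 0.0002
```

>>> step_arm --increments '[{"x": 0, "y": 0, "z": 0.5, "wx": 0, "wy": 0, "wz": -0.139, "gripper": 0}, {"x": 0, "y": 0, "z": 0.5, "wx": 0, "wy": 0, "wz": -0.139, "gripper": 0}, {"x": 0, "y": 0, "z": 0.5, "wx": 0, "wy": 0, "wz": -0.139, "gripper": 0}, {"x": 0, "y": 0, "z": 0.5, "wx": 0, "wy": 0, "wz": -0.139, "gripper": 0}, {"x": 0, "y": 0, "z": 0.5, "wx": 0, "wy": 0, "wz": -0.139, "gripper": 0}, {"x": 0, "y": 0, "z": 0.5, "wx": 0, "wy": 0, "wz": -0.139, "gripper": 0}, {"x": 0, "y": 0, "z": 0.5, "wx": 0, "wy": 0, "wz": -0.139, "gripper": 0}, {"x": 0, "y": 0, "z": 0.5, "wx": 0, "wy": 0, "wz": -0.139, "gripper": 0}, {"x": 0, "y": 0, "z": 0.5, "wx": 0, "wy": 0, "wz": -0.139, "gripper": 0}, {"x": 0, "y": 0, "z": 0.5, "wx": 0, "wy": 0, "wz": -0.139, "gripper": 0}, {"x": 0, "y": 0, "z": 0.5, "wx": 0, "wy": 0, "wz": -0.139, "gripper": 0}, {"x": 0, "y": 0, "z": 0.5, "wx": 0, "wy": 0, "wz": -0.139, "gripper": 0}, {"x": 0, "y": 0, "z": 0.5, "wx": 0, "wy": 0, "wz": -0.139, "gripper": 0}, {"x": 0, "y": 0, "z": 0.5, "wx": 0, "wy": 0, "wz": -0.139, "gripper": 0}, {"x": 0, "y": 0, "z": 0.5, "wx": 0, "wy": 0, "wz": -0.139, "gripper": 0}, {"x": 0, "y": 0, "z": 0.5, "wx": 0, "wy": 0, "wz": -0.139, "gripper": 0}, {"x": 0, "y": 0, "z": 0.5, "wx": 0, "wy": 0, "wz": -0.139, "gripper": 0}, {"x": 0, "y": 0, "z": 0.5, "wx": 0, "wy": 0, "wz": -0.139, "gripper": 0}, {"x": 0, "y": 0, "z": 0, "wx": 0, "wy": 0, "wz": 0, "gripper": 0}]'

```text
time_s: 3.6
position: [0.5833, 0.0137, 0.3138]
tool_rot: [[0.308, 0.951, -0.002], [0.951, -0.308, 0.0], [-0.0, -0.002, -1.0]]
ft_force: [0.2, 0.1, 0.1]
grip_width: 0.0002
```

```bash
python3 - <<'E'
from h import *
im=env.get_image("side")
print(proj(im,[.5833,.0137,.0865]),proj(im,[.5833,.0137,.1408]))
b=cv2.resize(im["color"][130:240,240:350],None,fx=5,fy=5,interpolation=cv2.INTER_CUBIC);cv2.imwrite("pics/s1.png",b)
E
```

```text
[[294.1891996  202.33112066]] [[293.83036033 187.20664135]]
```

View pics/s1.png

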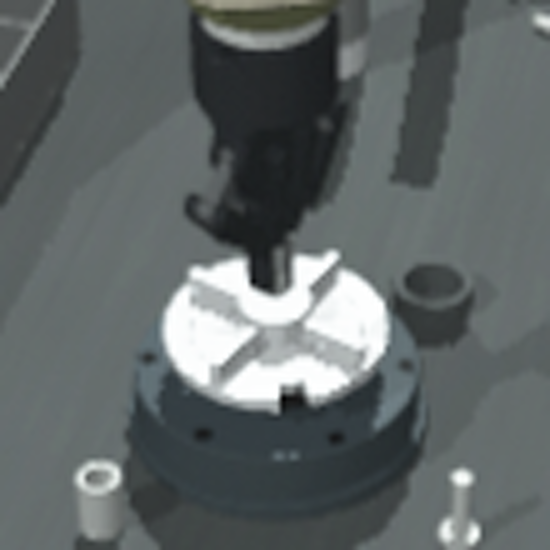

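>>> step_arm --increments '[{"x": 0, "y": -0.1, "z": 0.77, "wx": 0, "wy": 0, "wz": 0, "gripper": 0}, {"x": 0, "y": -0.1, "z": 0.77, "wx": 0, "wy": 0, "wz": 0, "gripper": 0}, {"x": 0, "y": -0.1, "z": 0.77, "wx": 0, "wy": 0, "wz": 0, "gripper": 0}, {"x": 0, "y": -0.1, "z": 0.77, "wx": 0, "wy": 0, "wz": 0, "gripper": 0}, {"x": 0, "y": 0, "z": 0.77, "wx": 0, "wy": 0, "wz": 0, "gripper": 0}, {"x": 0, "y": 0, "z": 0.77, "wx": 0, "wy": 0, "wz": 0, "gripper": 0}, {"x": 0, "y": 0, "z": 0.77, "wx": 0, "wy": 0, "wz": 0, "gripper": 0}, {"x": 0, "y": 0, "z": 0.77, "wx": 0, "wy": 0, "wz": 0, "gripper": 0}, {"x": 0, "y": 0, "z": 0, "wx": 0, "wy": 0, "wz": 0, "gripper": 0}]'

```text
time_s: 4.55
position: [0.5795, 0.015, 0.2519]
tool_rot: [[0.31, 0.951, -0.002], [0.951, -0.31, 0.0], [-0.0, -0.002, -1.0]]
ft_force: [-0.6, -0.0, 0.1]
grip_width: 0.0001
```

>>> step_arm --increments '[{"x": 0, "y": 0.22, "z": 0, "wx": 0, "wy": 0, "wz": 0, "gripper": 0}, {"x": 0, "y": 0.22, "z": 0, "wx": 0, "wy": 0, "wz": 0, "gripper": 0}, {"x": 0, "y": 0.22, "z": 0, "wx": 0, "wy": 0, "wz": 0, "gripper": 0}, {"x": 0, "y": 0.22, "z": 0, "wx": 0, "wy": 0, "wz": 0, "gripper": 0}, {"x": 0, "y": 0.22, "z": 0, "wx": 0, "wy": 0, "wz": 0, "gripper": 0}, {"x": 0.085, "y": 0.232, "z": 0, "wx": 0, "wy": 0, "wz": 0.0524, "gripper": 0}, {"x": 0.085, "y": 0.232, "z": 0, "wx": 0, "wy": 0, "wz": 0.0524, "gripper": 0}, {"x": 0.085, "y": 0.232, "z": 0, "wx": 0, "wy": 0, "wz": 0.0524, "gripper": 0}, {"x": 0.085, "y": 0.232, "z": 0, "wx": 0, "wy": 0, "wz": 0.0524, "gripper": 0}, {"x": 0.085, "y": 0.232, "z": 0, "wx": 0, "wy": 0, "wz": 0.0524, "gripper": 0}, {"x": 0.085, "y": 0.232, "z": 0, "wx": 0, "wy": 0, "wz": 0.0524, "gripper": 0}, {"x": 0.085, "y": 0.232, "z": 0, "wx": 0, "wy": 0, "wz": 0.0524, "gripper": 0}, {"x": 0.085, "y": 0.232, "z": 0, "wx": 0, "wy": 0, "wz": 0.0524, "gripper": 0}, {"x": 0.085, "y": 0.232, "z": 0, "wx": 0, "wy": 0, "wz": 0.0524, "gripper": 0}, {"x": 0.085, "y": 0.232, "z": 0, "wx": 0, "wy": 0, "wz": 0.0524, "gripper": 0}]'

```text
time_s: 6.05
position: [0.6139, 0.007, 0.2531]
tool_rot: [[0.745, 0.667, -0.001], [0.667, -0.745, 0.001], [-0.0, -0.002, -1.0]]
ft_force: [-2.7, 2.4, 1.9]
grip_width: -0.0
```

>>> step_arm --increments '[{"x": 0.085, "y": 0.232, "z": 0, "wx": 0, "wy": 0, "wz": 0.0524, "gripper": 0}, {"x": 0.085, "y": 0.232, "z": 0, "wx": 0, "wy": 0, "wz": 0.0524, "gripper": 0}, {"x": 0.085, "y": 0.232, "z": 0, "wx": 0, "wy": 0, "wz": 0.0524, "gripper": 0}, {"x": 0.085, "y": 0.232, "z": 0, "wx": 0, "wy": 0, "wz": 0.0524, "gripper": 0}, {"x": 0.085, "y": 0.232, "z": 0, "wx": 0, "wy": 0, "wz": 0.0524, "gripper": 0}, {"x": 0.085, "y": 0.232, "z": 0, "wx": 0, "wy": 0, "wz": 0.0524, "gripper": 0}, {"x": 0.085, "y": 0.232, "z": 0, "wx": 0, "wy": 0, "wz": 0.0524, "gripper": 0}, {"x": 0.085, "y": 0.232, "z": 0, "wx": 0, "wy": 0, "wz": 0.0524, "gripper": 0}, {"x": 0.085, "y": 0.232, "z": 0, "wx": 0, "wy": 0, "wz": 0.0524, "gripper": 0}, {"x": 0.085, "y": 0.232, "z": 0, "wx": 0, "wy": 0, "wz": 0.0524, "gripper": 0}, {"x": 0.085, "y": 0.232, "z": 0, "wx": 0, "wy": 0, "wz": 0.0524, "gripper": 0}, {"x": 0.085, "y": 0.232, "z": 0, "wx": 0, "wy": 0, "wz": 0.0524, "gripper": 0}, {"x": 0.085, "y": 0.232, "z": 0, "wx": 0, "wy": 0, "wz": 0.0524, "gripper": 0}, {"x": 0.085, "y": 0.232, "z": 0, "wx": 0, "wy": 0, "wz": 0.0524, "gripper": 0}, {"x": 0.085, "y": 0.232, "z": 0, "wx": 0, "wy": 0, "wz": 0.0524, "gripper": 0}, {"x": 0.085, "y": 0.232, "z": 0, "wx": 0, "wy": 0, "wz": 0.0524, "gripper": 0}, {"x": 0.085, "y": 0.232, "z": 0, "wx": 0, "wy": 0, "wz": 0.0524, "gripper": 0}, {"x": 0.085, "y": 0.232, "z": 0, "wx": 0, "wy": 0, "wz": 0.0524, "gripper": 0}, {"x": 0.085, "y": 0.232, "z": 0, "wx": 0, "wy": 0, "wz": 0.0524, "gripper": 0}, {"x": 0.085, "y": 0.232, "z": 0, "wx": 0, "wy": 0, "wz": 0.0524, "gripper": 0}]'

```text
time_s: 8.05
position: [0.6405, -0.0325, 0.2534]
tool_rot: [[0.95, -0.313, 0.002], [-0.313, -0.95, 0.001], [0.002, -0.001, -1.0]]
ft_force: [2.4, 1.3, -0.3]
grip_width: 0.0
```

>>> step_arm --increments '[{"x": 0.085, "y": 0.232, "z": 0, "wx": 0, "wy": 0, "wz": 0.0524, "gripper": 0}, {"x": 0.085, "y": 0.232, "z": 0, "wx": 0, "wy": 0, "wz": 0.0524, "gripper": 0}, {"x": 0.085, "y": 0.232, "z": 0, "wx": 0, "wy": 0, "wz": 0.0524, "gripper": 0}, {"x": 0.085, "y": 0.232, "z": 0, "wx": 0, "wy": 0, "wz": 0.0524, "gripper": 0}, {"x": 0.085, "y": 0.232, "z": 0, "wx": 0, "wy": 0, "wz": 0.0524, "gripper": 0}, {"x": 0.085, "y": 0.232, "z": 0, "wx": 0, "wy": 0, "wz": 0.0524, "gripper": 0}, {"x": 0.085, "y": 0.232, "z": 0, "wx": 0, "wy": 0, "wz": 0.0524, "gripper": 0}, {"x": 0.085, "y": 0.232, "z": 0, "wx": 0, "wy": 0, "wz": 0.0524, "gripper": 0}, {"x": 0.085, "y": 0.232, "z": 0, "wx": 0, "wy": 0, "wz": 0.0524, "gripper": 0}, {"x": 0.085, "y": 0.232, "z": 0, "wx": 0, "wy": 0, "wz": 0.0524, "gripper": 0}, {"x": 0.085, "y": 0.232, "z": 0, "wx": 0, "wy": 0, "wz": 0.0524, "gripper": 0}, {"x": 0.085, "y": 0.232, "z": 0, "wx": 0, "wy": 0, "wz": 0.0524, "gripper": 0}, {"x": 0.085, "y": 0.232, "z": 0, "wx": 0, "wy": 0, "wz": 0.0524, "gripper": 0}, {"x": 0.085, "y": 0.232, "z": 0, "wx": 0, "wy": 0, "wz": 0.0524, "gripper": 0}, {"x": 0.085, "y": 0.232, "z": 0, "wx": 0, "wy": 0, "wz": 0.0524, "gripper": 0}, {"x": 0.085, "y": 0.232, "z": 0, "wx": 0, "wy": 0, "wz": 0.0524, "gripper": 0}, {"x": 0.085, "y": 0.232, "z": 0, "wx": 0, "wy": 0, "wz": 0.0524, "gripper": 0}, {"x": 0.085, "y": 0.232, "z": 0, "wx": 0, "wy": 0, "wz": 0.0524, "gripper": 0}, {"x": 0.085, "y": 0.232, "z": 0, "wx": 0, "wy": 0, "wz": 0.0524, "gripper": 0}, {"x": 0, "y": 0, "z": 0, "wx": 0, "wy": 0, "wz": 0, "gripper": 0}]'

```text
time_s: 10.05
position: [0.6213, -0.0738, 0.2534]
tool_rot: [[0.256, -0.967, 0.001], [-0.967, -0.256, -0.0], [0.001, -0.001, -1.0]]
ft_force: [1.8, -1.0, -0.3]
grip_width: -0.0
```

```bash
python3 - <<'E'
from h import *
import pickle
T,S=env.get_image("top"),env.get_image("side")
pickle.dump((T,S),open("i1.pkl","wb"))
a=cv2.resize(T["color"][155:225,296:361],None,fx=6,fy=6,interpolation=cv2.INTER_CUBIC)
b=cv2.resize(S["color"][170:240,260:326],None,fx=6,fy=6,interpolation=cv2.INTER_CUBIC)
cv2.imwrite("pics/c1.png",np.hstack([a,b]))
E
```

```text
(no output)
```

View pics/c1.png

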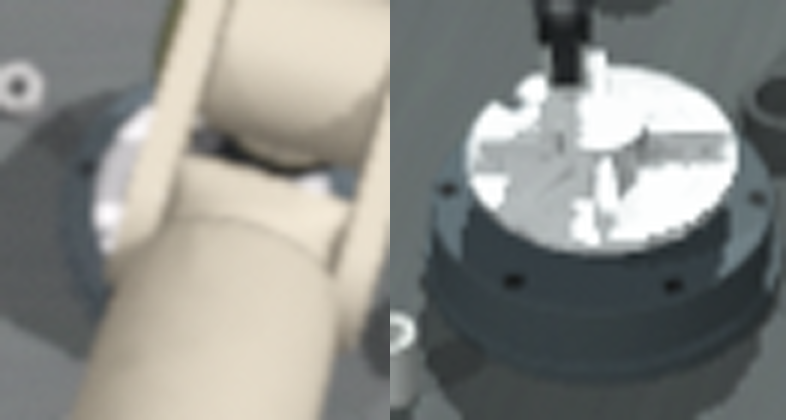

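```bash
python3 - <<'E'
from h import *
import pickle
T,S=pickle.load(open("i1.pkl","rb"));c=np.array([.593,-.0356])
s=lambda u,v:(260+(u-390)/6-.42,170+v/6-.42)
ang=lambda p:(np.degrees(np.arctan2(p[1]-c[1],p[0]-c[0])).round(1),(np.hypot(*(p[:2]-c))*1000).round(1))
print("notch",ang(at(S,s(520,95),.0735)),ang(at(S,s(528,84),.0735)),ang(at(S,s(512,106),.0735)))
for n,u in[("pushed",(597,58)),("right",(730,140)),("near",(590,225)),("left",(478,158))]:print(n,ang(at(S,s(*u),.0865)))
for a in(-40,-35,-30,-25,-48.5):
  r=np.radians(a);p=proj(S,[c[0]+.058*np.cos(r),c[1]+.058*np.sin(r),.0735])[0];print(a,((p-[259.58,169.58])*6+[390,0]).round())
E
```

```text
notch (np.float64(-32.2), np.float64(60.3)) (np.float64(-40.0), np.float64(64.7)) (np.float64(-23.4), np.float64(57.3))
pushed (np.float64(-72.6), np.float64(56.3))
right (np.float64(-174.8), np.float64(61.6))
near (np.float64(99.2), np.float64(70.7))
left (np.float64(33.4), np.float64(63.2))
-40 [536.  91.]
-35 [527.  95.]
-30 [520.  99.]
-25 [513. 104.]
-48.5 [550.  85.]
```

>>> step_arm --increments '[{"x": 0.085, "y": 0.232, "z": 0, "wx": 0, "wy": 0, "wz": 0.0524, "gripper": 0}, {"x": 0.085, "y": 0.232, "z": 0, "wx": 0, "wy": 0, "wz": 0.0524, "gripper": 0}, {"x": 0.085, "y": 0.232, "z": 0, "wx": 0, "wy": 0, "wz": 0.0524, "gripper": 0}, {"x": 0.085, "y": 0.232, "z": 0, "wx": 0, "wy": 0, "wz": 0.0524, "gripper": 0}, {"x": 0.085, "y": 0.232, "z": 0, "wx": 0, "wy": 0, "wz": 0.0524, "gripper": 0}, {"x": 0, "y": 0, "z": 0, "wx": 0, "wy": 0, "wz": 0, "gripper": 0}]'

```text
time_s: 10.75
position: [0.6103, -0.0795, 0.2533]
tool_rot: [[-0.002, -1.0, 0.001], [-1.0, 0.002, -0.0], [0.0, -0.001, -1.0]]
ft_force: [0.7, -0.2, -0.4]
grip_width: 0.0003
```

>>> step_arm --increments '[{"x": 0, "y": -0.3, "z": 0, "wx": 0, "wy": 0, "wz": 0, "gripper": 0}, {"x": 0, "y": -0.3, "z": 0, "wx": 0, "wy": 0, "wz": 0, "gripper": 0}, {"x": 0, "y": 0, "z": -2.5, "wx": 0, "wy": 0, "wz": 0, "gripper": 0}, {"x": 0, "y": 0, "z": -2.5, "wx": 0, "wy": 0, "wz": 0, "gripper": 0}, {"x": 0, "y": 0, "z": -2.5, "wx": 0, "wy": 0, "wz": 0, "gripper": 0}, {"x": 0, "y": 0, "z": -2.5, "wx": 0, "wy": 0, "wz": 0, "gripper": 0}, {"x": 3.7, "y": 2.8, "z": 0, "wx": 0, "wy": 0, "wz": 0, "gripper": 0}, {"x": 3.7, "y": 2.8, "z": 0, "wx": 0, "wy": 0, "wz": 0, "gripper": 0}, {"x": 3.7, "y": 2.8, "z": 0, "wx": 0, "wy": 0, "wz": 0, "gripper": 0}, {"x": 3.7, "y": 2.8, "z": 0, "wx": 0, "wy": 0, "wz": 0, "gripper": 0}, {"x": 3.7, "y": 2.8, "z": 0, "wx": 0, "wy": 0, "wz": 0, "gripper": 0}, {"x": 3.7, "y": 2.8, "z": 0, "wx": 0, "wy": 0, "wz": 0, "gripper": 0}, {"x": 3.7, "y": 2.8, "z": 0, "wx": 0, "wy": 0, "wz": 0, "gripper": 0}, {"x": 3.7, "y": 2.8, "z": 0, "wx": 0, "wy": 0, "wz": 0, "gripper": 0}, {"x": 3.7, "y": 2.8, "z": 0, "wx": 0, "wy": 0, "wz": 0, "gripper": 0}, {"x": 3.7, "y": 2.8, "z": 0, "wx": 0, "wy": 0, "wz": 0, "gripper": 0}, {"x": 3.7, "y": 2.8, "z": 0, "wx": 0, "wy": 0, "wz": 0, "gripper": 0}]'

```text
time_s: 12.45
position: [0.3059, -0.4869, 0.3531]
tool_rot: [[-0.002, -1.0, -0.0], [-1.0, 0.002, 0.001], [-0.001, 0.0, -1.0]]
ft_force: [0.0, -0.3, 0.1]
grip_width: 0.0002
```

```bash
python3 - <<'E'
from h import *
import pickle
T,S=env.get_image("top"),env.get_image("side")
pickle.dump((T,S),open("i2.pkl","wb"))
a=cv2.resize(T["color"][155:225,296:361],None,fx=6,fy=6,interpolation=cv2.INTER_CUBIC)
b=cv2.resize(S["color"][170:240,260:326],None,fx=6,fy=6,interpolation=cv2.INTER_CUBIC)
cv2.imwrite("pics/c2.png",(np.hstack([a,b])*.75).astype("uint8"))
E
```

```text
(no output)
```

View pics/c2.png

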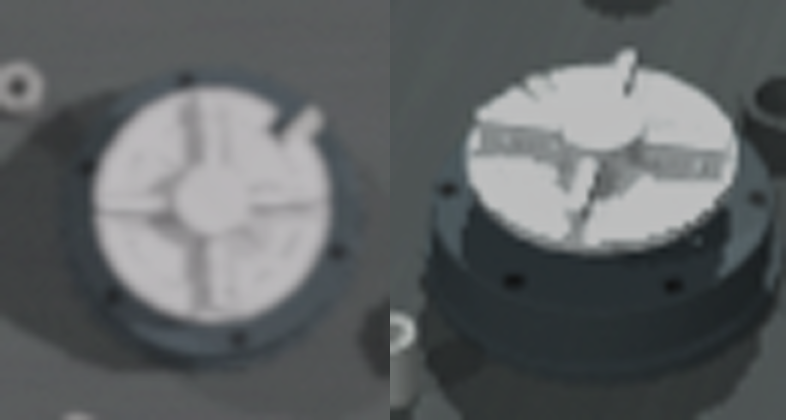

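The notch (dark slit near (272,125)) is just ccw of the key (centre about (303,122)). I'll take an enlarged crop for the remaining angle.

```bash
python3 - <<'E'
from h import *
import pickle
T,S=pickle.load(open("i2.pkl","rb"));c=np.array([.593,-.0356])
a=cv2.resize(T["color"][166:190,332:356],None,fx=24,fy=24,interpolation=cv2.INTER_CUBIC)
cv2.imwrite("pics/c3.png",a)
for lab,ri,ro,z in(("key",.066,.080,.062),("notch",.051,.065,.0735)):
  for d in(-44,-48,-52):
    r=np.radians(d);p=proj(T,[[c[0]+R*np.cos(r),c[1]+R*np.sin(r),z] for R in(ri,ro)]);print(lab,d,((p-[332,166]+.5)*24).round().tolist())
E
```

```text
key -44 [[304.0, 231.0], [371.0, 161.0]]
key -48 [[327.0, 254.0], [398.0, 188.0]]
key -52 [[348.0, 278.0], [424.0, 218.0]]
notch -44 [[235.0, 293.0], [303.0, 222.0]]
notch -48 [[253.0, 310.0], [325.0, 244.0]]
notch -52 [[270.0, 329.0], [346.0, 268.0]]
```

View pics/c3.png

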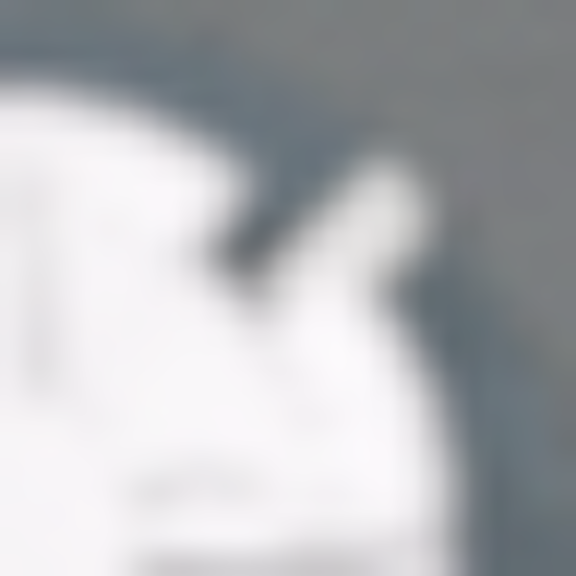

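>>> step_arm --increments '[{"x": -3.7, "y": -2.8, "z": 0, "wx": 0, "wy": 0, "wz": 0, "gripper": 0}, {"x": -3.7, "y": -2.8, "z": 0, "wx": 0, "wy": 0, "wz": 0, "gripper": 0}, {"x": -3.7, "y": -2.8, "z": 0, "wx": 0, "wy": 0, "wz": 0, "gripper": 0}, {"x": -3.7, "y": -2.8, "z": 0, "wx": 0, "wy": 0, "wz": 0, "gripper": 0}, {"x": -3.7, "y": -2.8, "z": 0, "wx": 0, "wy": 0, "wz": 0, "gripper": 0}, {"x": -3.7, "y": -2.8, "z": 0, "wx": 0, "wy": 0, "wz": 0, "gripper": 0}, {"x": -3.7, "y": -2.8, "z": 0, "wx": 0, "wy": 0, "wz": 0, "gripper": 0}, {"x": -3.7, "y": -2.8, "z": 0, "wx": 0, "wy": 0, "wz": 0, "gripper": 0}, {"x": -3.7, "y": -2.8, "z": 0, "wx": 0, "wy": 0, "wz": 0, "gripper": 0}, {"x": -3.7, "y": -2.8, "z": 0, "wx": 0, "wy": 0, "wz": 0, "gripper": 0}, {"x": -3.7, "y": -2.8, "z": 0, "wx": 0, "wy": 0, "wz": 0, "gripper": 0}, {"x": 0, "y": 0, "z": 0, "wx": 0, "wy": 0, "wz": 0, "gripper": 0}, {"x": 0, "y": 0, "z": 0, "wx": 0, "wy": 0, "wz": 0, "gripper": 0}]'

```text
time_s: 13.85
position: [0.6165, -0.078, 0.3527]
tool_rot: [[0.0, -1.0, -0.001], [-1.0, -0.0, 0.0], [-0.0, 0.001, -1.0]]
ft_force: [-0.7, -0.5, -0.6]
grip_width: -0.0001
```

>>> step_arm --increments '[{"x": 0.15, "y": 0, "z": 2, "wx": 0, "wy": 0, "wz": 0, "gripper": 0}, {"x": 0, "y": 0, "z": 2, "wx": 0, "wy": 0, "wz": 0, "gripper": 0}, {"x": 0, "y": 0, "z": 1.5, "wx": 0, "wy": 0, "wz": 0, "gripper": 0}, {"x": 0, "y": 0, "z": 1.5, "wx": 0, "wy": 0, "wz": 0, "gripper": 0}, {"x": 0, "y": 0, "z": 1.5, "wx": 0, "wy": 0, "wz": 0, "gripper": 0}, {"x": 0, "y": 0, "z": 1.5, "wx": 0, "wy": 0, "wz": 0, "gripper": 0}, {"x": 0, "y": 0.2, "z": 0, "wx": 0, "wy": 0, "wz": 0, "gripper": 0}, {"x": 0, "y": 0.2, "z": 0, "wx": 0, "wy": 0, "wz": 0, "gripper": 0}, {"x": 0, "y": 0.2, "z": 0, "wx": 0, "wy": 0, "wz": 0, "gripper": 0}, {"x": 0, "y": 0, "z": 0, "wx": 0, "wy": 0, "wz": 0, "gripper": 0}]'

```text
time_s: 14.85
position: [0.6101, -0.0812, 0.2541]
tool_rot: [[-0.003, -1.0, 0.001], [-1.0, 0.003, -0.001], [0.001, -0.002, -1.0]]
ft_force: [-0.1, 0.4, 0.2]
grip_width: 0.0
```

>>> step_arm --increments '[{"x": 0.03, "y": 0.078, "z": 0, "wx": 0, "wy": 0, "wz": 0.0175, "gripper": 0}, {"x": 0.03, "y": 0.078, "z": 0, "wx": 0, "wy": 0, "wz": 0.0175, "gripper": 0}, {"x": 0.03, "y": 0.078, "z": 0, "wx": 0, "wy": 0, "wz": 0.0175, "gripper": 0}, {"x": 0.03, "y": 0.078, "z": 0, "wx": 0, "wy": 0, "wz": 0.0175, "gripper": 0}, {"x": 0, "y": 0, "z": 0, "wx": 0, "wy": 0, "wz": 0, "gripper": 0}, {"x": 0, "y": 0, "z": 0, "wx": 0, "wy": 0, "wz": 0, "gripper": 0}]'

```text
time_s: 15.45
position: [0.6072, -0.0821, 0.2533]
tool_rot: [[-0.073, -0.997, 0.001], [-0.997, 0.073, -0.0], [0.0, -0.001, -1.0]]
ft_force: [4.0, -0.5, 2.3]
grip_width: -0.0001
```

>>> step_arm --increments '[{"x": 0, "y": -0.3, "z": 0, "wx": 0, "wy": 0, "wz": 0, "gripper": 0}, {"x": 0, "y": -0.3, "z": 0, "wx": 0, "wy": 0, "wz": 0, "gripper": 0}, {"x": 0, "y": 0, "z": -2.5, "wx": 0, "wy": 0, "wz": 0, "gripper": 0}, {"x": 0, "y": 0, "z": -2.5, "wx": 0, "wy": 0, "wz": 0, "gripper": 0}, {"x": 0, "y": 0, "z": -2.5, "wx": 0, "wy": 0, "wz": 0, "gripper": 0}, {"x": 0, "y": 0, "z": -2.5, "wx": 0, "wy": 0, "wz": 0, "gripper": 0}, {"x": 3.7, "y": 2.8, "z": 0, "wx": 0, "wy": 0, "wz": 0, "gripper": 0}, {"x": 3.7, "y": 2.8, "z": 0, "wx": 0, "wy": 0, "wz": 0, "gripper": 0}, {"x": 3.7, "y": 2.8, "z": 0, "wx": 0, "wy": 0, "wz": 0, "gripper": 0}, {"x": 3.7, "y": 2.8, "z": 0, "wx": 0, "wy": 0, "wz": 0, "gripper": 0}, {"x": 3.7, "y": 2.8, "z": 0, "wx": 0, "wy": 0, "wz": 0, "gripper": 0}, {"x": 3.7, "y": 2.8, "z": 0, "wx": 0, "wy": 0, "wz": 0, "gripper": 0}, {"x": 3.7, "y": 2.8, "z": 0, "wx": 0, "wy": 0, "wz": 0, "gripper": 0}, {"x": 3.7, "y": 2.8, "z": 0, "wx": 0, "wy": 0, "wz": 0, "gripper": 0}, {"x": 3.7, "y": 2.8, "z": 0, "wx": 0, "wy": 0, "wz": 0, "gripper": 0}, {"x": 3.7, "y": 2.8, "z": 0, "wx": 0, "wy": 0, "wz": 0, "gripper": 0}, {"x": 3.7, "y": 2.8, "z": 0, "wx": 0, "wy": 0, "wz": 0, "gripper": 0}]'

```text
time_s: 17.15
position: [0.2748, -0.4671, 0.3527]
tool_rot: [[-0.073, -0.997, -0.001], [-0.997, 0.073, 0.002], [-0.002, 0.001, -1.0]]
ft_force: [0.9, -1.4, 0.3]
grip_width: 0.0001
```

```bash
python3 - <<'E'
from h import *
import pickle
T,S=env.get_image("top"),env.get_image("side")
pickle.dump((T,S),open("i3.pkl","wb"))
a=cv2.resize(T["color"][155:225,296:361],None,fx=8,fy=8,interpolation=cv2.INTER_CUBIC)[:,:520]
b=cv2.resize(T["color"][166:190,332:356],None,fx=11,fy=11,interpolation=cv2.INTER_CUBIC)
b=cv2.copyMakeBorder(b,0,560-264,0,0,cv2.BORDER_CONSTANT)
cv2.imwrite("pics/c4.png",np.hstack([a,b]))
E
```

```text
(no output)
```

View pics/c4.png

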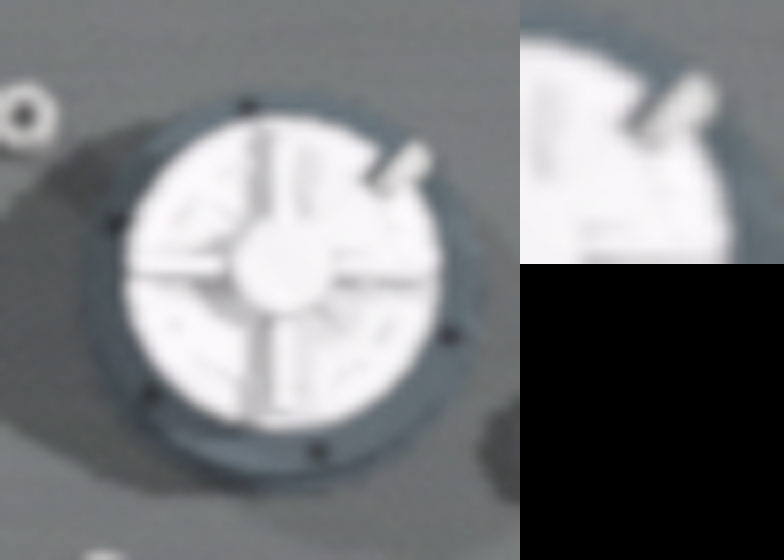

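```bash
python3 - <<'E'
from h import *
import pickle
c=np.array([.593,-.0356])
def prof(im,z,R,A):
    r=np.radians(A);p=proj(im,np.c_[c[0]+R*np.cos(r),c[1]+R*np.sin(r),0*r+z]).astype(np.float32)
    return cv2.remap(im["color"],p[:,:1].copy(),p[:,1:].copy(),cv2.INTER_CUBIC)[:,0].mean(1)
A=np.arange(-34,-64,-1.)
print("ang ",A.astype(int))
I={k:pickle.load(open(f"i{k}.pkl","rb"))[0] for k in(2,3)}
for k in I:
  for R in(.057,.060,.063):print(k,"cov",R,prof(I[k],.0735,R,A).round().astype(int))
  for R in(.070,.075):print(k,"key",R,prof(I[k],.062,R,A).round().astype(int))
B=np.arange(-180,180,.25);m=[np.concatenate([prof(I[k],.0865,R,B)[:,None] for R in(.03,.035,.04,.045,.05,.055)],1) for k in(2,3)]
m=[x-x.mean(0) for x in m]
print({s/4:round(float((m[0]*np.roll(m[1],s,0)).mean()),1) for s in range(-8,32,2)})
E
```

```text
ang  [-34 -35 -36 -37 -38 -39 -40 -41 -42 -43 -44 -45 -46 -47 -48 -49 -50 -51
 -52 -53 -54 -55 -56 -57 -58 -59 -60 -61 -62 -63]
2 cov 0.057 [214 201 186 165 143 125 115 111 115 126 141 158 178 195 209 216 223 230
 238 243 246 248 249 250 250 250 251 251 251 251]
2 cov 0.06 [214 198 176 157 140 122 110 106 112 125 147 166 185 200 213 223 233 237
 240 242 245 246 247 247 247 246 246 246 248 248]
2 cov 0.063 [193 181 167 150 133 121 114 111 116 127 147 167 189 203 215 224 230 233
 236 236 235 231 229 228 227 228 226 226 226 228]
2 key 0.07 [130 127 124 118 114 114 116 120 128 145 165 188 203 215 223 226 227 224
 216 204 190 176 162 149 140 137 138 139 138 135]
2 key 0.075 [116 116 115 115 114 113 114 119 127 143 164 186 203 214 221 223 222 216
 205 190 172 152 135 119 109 106 106 106 106 106]
3 cov 0.057 [244 241 235 223 209 192 177 161 147 141 145 154 168 180 189 193 195 198
 204 208 213 219 228 234 240 245 248 250 251 251]
3 cov 0.06 [241 237 229 222 211 194 171 152 142 139 145 157 172 185 197 205 211 213
 214 216 221 227 232 236 239 242 244 246 248 248]
3 cov 0.063 [223 222 218 208 193 178 162 145 135 135 147 162 180 193 204 212 217 219
 221 222 222 223 225 227 228 229 228 227 226 228]
3 key 0.07 [147 147 145 140 135 130 126 123 129 145 165 187 202 214 222 225 225 221
 212 199 186 174 164 152 143 139 138 139 138 135]
3 key 0.075 [115 116 115 115 114 115 116 119 126 143 165 187 203 214 222 223 221 215
 204 190 171 151 135 118 108 105 105 105 104 104]
{-2.0: 268.9, -1.5: 281.0, -1.0: 292.4, -0.5: 302.9, 0.0: 312.4, 0.5: 320.8, 1.0: 327.9, 1.5: 333.7, 2.0: 338.0, 2.5: 340.8, 3.0: 342.2, 3.5: 341.9, 4.0: 340.1, 4.5: 336.7, 5.0: 331.8, 5.5: 325.5, 6.0: 317.9, 6.5: 309.0, 7.0: 299.1, 7.5: 288.3}
```

Key is at −49.2° and the notch at about −48.4°, both from profiles, so the roughly 1 mm offset is within the clearance of about 2.5 mm. Next I move over the boss.

>>> step_arm --increments '[{"x": -4.122, "y": -2.598, "z": 0, "wx": 0, "wy": 0, "wz": 0, "gripper": 0}, {"x": -4.122, "y": -2.598, "z": 0, "wx": 0, "wy": 0, "wz": 0, "gripper": 0}, {"x": -4.122, "y": -2.598, "z": 0, "wx": 0, "wy": 0, "wz": 0, "gripper": 0}, {"x": -4.122, "y": -2.598, "z": 0, "wx": 0, "wy": 0, "wz": 0, "gripper": 0}, {"x": -4.122, "y": -2.598, "z": 0, "wx": 0, "wy": 0, "wz": 0, "gripper": 0}, {"x": -4.122, "y": -2.598, "z": 0, "wx": 0, "wy": 0, "wz": 0, "gripper": 0}, {"x": -4.122, "y": -2.598, "z": 0, "wx": 0, "wy": 0, "wz": 0, "gripper": 0}, {"x": -4.122, "y": -2.598, "z": 0, "wx": 0, "wy": 0, "wz": 0, "gripper": 0}, {"x": -4.122, "y": -2.598, "z": 0, "wx": 0, "wy": 0, "wz": 0, "gripper": 0}, {"x": -4.122, "y": -2.598, "z": 0, "wx": 0, "wy": 0, "wz": 0, "gripper": 0}, {"x": -4.122, "y": -2.598, "z": 0, "wx": 0, "wy": 0, "wz": 0, "gripper": 0}, {"x": 0, "y": 0, "z": 0, "wx": 0, "wy": 0, "wz": 0, "gripper": 0}, {"x": 0, "y": 0, "z": 2, "wx": 0, "wy": 0, "wz": 0, "gripper": 0}, {"x": 0, "y": 0, "z": 2, "wx": 0, "wy": 0, "wz": 0, "gripper": 0}, {"x": 0, "y": 0, "z": 2, "wx": 0, "wy": 0, "wz": 0, "gripper": 0}, {"x": 0, "y": 0, "z": 1.5, "wx": 0, "wy": 0, "wz": 0, "gripper": 0}, {"x": 0, "y": 0, "z": 0, "wx": 0, "wy": 0, "wz": 0, "gripper": 0}, {"x": 0, "y": 0, "z": 0, "wx": 0, "wy": 0, "wz": 0, "gripper": 0}]'

```text
time_s: 19.05
position: [0.5942, -0.0345, 0.2784]
tool_rot: [[-0.073, -0.997, -0.001], [-0.997, 0.073, 0.0], [-0.0, 0.001, -1.0]]
ft_force: [0.7, 0.2, 0.6]
grip_width: -0.0
```

Tip is about 14 mm above the boss. Going to contact and then pressing slowly.

>>> step_arm --increments '[{"x": 0.1, "y": 0.1, "z": 0.4, "wx": 0, "wy": 0, "wz": 0, "gripper": 0}, {"x": 0, "y": 0, "z": 0.4, "wx": 0, "wy": 0, "wz": 0, "gripper": 0}, {"x": 0, "y": 0, "z": 0.3, "wx": 0, "wy": 0, "wz": 0, "gripper": 0}, {"x": 0, "y": 0, "z": 0.1, "wx": 0, "wy": 0, "wz": 0, "gripper": 0}, {"x": 0, "y": 0, "z": 0.1, "wx": 0, "wy": 0, "wz": 0, "gripper": 0}, {"x": 0, "y": 0, "z": 0.1, "wx": 0, "wy": 0, "wz": 0, "gripper": 0}, {"x": 0, "y": 0, "z": 0.1, "wx": 0, "wy": 0, "wz": 0, "gripper": 0}, {"x": 0, "y": 0, "z": 0.1, "wx": 0, "wy": 0, "wz": 0, "gripper": 0}, {"x": 0, "y": 0, "z": 0.1, "wx": 0, "wy": 0, "wz": 0, "gripper": 0}, {"x": 0, "y": 0, "z": 0, "wx": 0, "wy": 0, "wz": 0, "gripper": 0}, {"x": 0, "y": 0, "z": 0, "wx": 0, "wy": 0, "wz": 0, "gripper": 0}]'

```text
time_s: 20.15
position: [0.5932, -0.0354, 0.262]
tool_rot: [[-0.073, -0.997, 0.001], [-0.997, 0.073, -0.0], [0.0, -0.001, -1.0]]
ft_force: [-1.6, 0.3, 6.0]
grip_width: 0.0
```

>>> step_arm --increments '[{"x": 0, "y": 0, "z": 0.08, "wx": 0, "wy": 0, "wz": 0, "gripper": 0}, {"x": 0, "y": 0, "z": 0.08, "wx": 0, "wy": 0, "wz": 0, "gripper": 0}, {"x": 0, "y": 0, "z": 0.08, "wx": 0, "wy": 0, "wz": 0, "gripper": 0}, {"x": 0, "y": 0, "z": 0.08, "wx": 0, "wy": 0, "wz": 0, "gripper": 0}, {"x": 0, "y": 0, "z": 0, "wx": 0, "wy": 0, "wz": 0, "gripper": 0}]'

```text
time_s: 20.65
position: [0.5932, -0.0354, 0.2589]
tool_rot: [[-0.073, -0.997, 0.001], [-0.997, 0.073, -0.0], [0.0, -0.001, -1.0]]
ft_force: [-1.9, 0.0, 6.4]
grip_width: 0.0
```

Going down steadily at about 6 N, past the key top. I'll press on until the seat stops it.

>>> step_arm --increments '[{"x": 0, "y": 0, "z": 0.08, "wx": 0, "wy": 0, "wz": 0, "gripper": 0}, {"x": 0, "y": 0, "z": 0.08, "wx": 0, "wy": 0, "wz": 0, "gripper": 0}, {"x": 0, "y": 0, "z": 0.08, "wx": 0, "wy": 0, "wz": 0, "gripper": 0}, {"x": 0, "y": 0, "z": 0.08, "wx": 0, "wy": 0, "wz": 0, "gripper": 0}, {"x": 0, "y": 0, "z": 0.08, "wx": 0, "wy": 0, "wz": 0, "gripper": 0}, {"x": 0, "y": 0, "z": 0.05, "wx": 0, "wy": 0, "wz": 0, "gripper": 0}, {"x": 0, "y": 0, "z": 0, "wx": 0, "wy": 0, "wz": 0, "gripper": 0}, {"x": 0, "y": 0, "z": 0, "wx": 0, "wy": 0, "wz": 0, "gripper": 0}]'

```text
time_s: 21.45
position: [0.5931, -0.0354, 0.2554]
tool_rot: [[-0.073, -0.997, 0.002], [-0.997, 0.073, -0.001], [0.001, -0.002, -1.0]]
ft_force: [-5.9, 1.2, 15.9]
grip_width: 0.0002
```

>>> step_arm --increments '[{"x": 0, "y": 0, "z": 0.04, "wx": 0, "wy": 0, "wz": 0, "gripper": 0}, {"x": 0, "y": 0, "z": 0, "wx": 0, "wy": 0, "wz": 0, "gripper": 0}, {"x": 0, "y": 0, "z": 0, "wx": 0, "wy": 0, "wz": 0, "gripper": 0}]'

```text
time_s: 21.75
position: [0.5931, -0.0354, 0.2554]
tool_rot: [[-0.073, -0.997, 0.002], [-0.997, 0.073, -0.001], [0.001, -0.002, -1.0]]
ft_force: [-6.7, 0.5, 17.9]
grip_width: -0.0001
```

>>> step_arm --increments '[{"x": 0, "y": 0, "z": -0.3, "wx": 0, "wy": 0, "wz": 0, "gripper": 0}, {"x": 0, "y": 0, "z": -1, "wx": 0, "wy": 0, "wz": 0, "gripper": 0}, {"x": 0, "y": 0, "z": -2.5, "wx": 0, "wy": 0, "wz": 0, "gripper": 0}, {"x": 0, "y": 0, "z": -3, "wx": 0, "wy": 0, "wz": 0, "gripper": 0}, {"x": 0, "y": 0, "z": -3, "wx": 0, "wy": 0, "wz": 0, "gripper": 0}, {"x": 4.1, "y": 2.6, "z": 0, "wx": 0, "wy": 0, "wz": 0, "gripper": 0}, {"x": 4.1, "y": 2.6, "z": 0, "wx": 0, "wy": 0, "wz": 0, "gripper": 0}, {"x": 4.1, "y": 2.6, "z": 0, "wx": 0, "wy": 0, "wz": 0, "gripper": 0}, {"x": 4.1, "y": 2.6, "z": 0, "wx": 0, "wy": 0, "wz": 0, "gripper": 0}, {"x": 4.1, "y": 2.6, "z": 0, "wx": 0, "wy": 0, "wz": 0, "gripper": 0}, {"x": 4.1, "y": 2.6, "z": 0, "wx": 0, "wy": 0, "wz": 0, "gripper": 0}, {"x": 4.1, "y": 2.6, "z": 0, "wx": 0, "wy": 0, "wz": 0, "gripper": 0}, {"x": 4.1, "y": 2.6, "z": 0, "wx": 0, "wy": 0, "wz": 0, "gripper": 0}, {"x": 4.1, "y": 2.6, "z": 0, "wx": 0, "wy": 0, "wz": 0, "gripper": 0}, {"x": 4.1, "y": 2.6, "z": 0, "wx": 0, "wy": 0, "wz": 0, "gripper": 0}, {"x": 0, "y": 0, "z": 0, "wx": 0, "wy": 0, "wz": 0, "gripper": 0}]'

```text
time_s: 23.35
position: [0.3011, -0.4294, 0.3512]
tool_rot: [[-0.078, -0.997, -0.0], [-0.997, 0.078, -0.002], [0.002, 0.0, -1.0]]
ft_force: [1.2, 0.1, -0.3]
grip_width: 0.0
```

```bash
python3 - <<'E'
from h import *
T,S=env.get_image("top"),env.get_image("side")
a=cv2.resize(T["color"][155:225,296:361],None,fx=6,fy=6,interpolation=cv2.INTER_CUBIC)
b=cv2.resize(S["color"][170:240,260:326],None,fx=6,fy=6,interpolation=cv2.INTER_CUBIC)
c=np.vstack([np.hstack([a,b])])
cv2.imwrite("pics/c5.png",c)
E
```

```text
(no output)
```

View pics/c5.png

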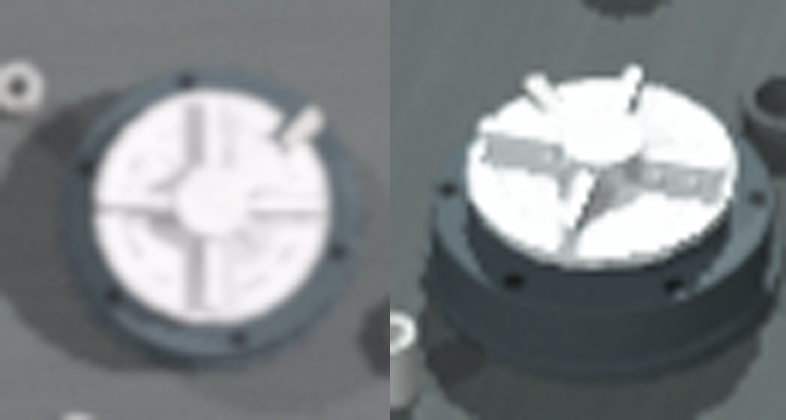

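The cover has sunk evenly. In the side view its rim fell from 62/250 to about 76/266, roughly 2.5 px, which matches 9.5 mm. The key now shows sitting inside the notch, at (540,90) in the side view.

```bash
python3 -c "
from rig import env
print(env.observe()['time_s'],env.close_job())"
```

```text
the job is handed in; nothing more can be done
23.45 None
```

I turned the cover about 163° clockwise, pushing one rib with closed fingertips, then nudged it a further 4° after a close look. I then pressed it home on the boss and handed the job in at 23.4 s with the hand well clear. No verdict is reported, so this rests on my own checks.

- **Alignment:** just before pressing, the notch measured about −48.4° and the key −49.2°. That is roughly 1 mm apart, within the clearance of about 2.5 mm.
- **Press:** it sank at about 6 N, then stopped hard at 16–18 N. The fingertips were then at 82.4 mm against a home height of 82 mm.
- **Final pictures:** in the side view the whole rim dropped evenly by about the 9.5 mm expected, and the cover looks level. The key sits in the notch.
- **Disagreement:** early side-view readings of notch and rib angles differed by several degrees from the top view, so I relied on the top view for the final alignment.
- **Not measured at the end:** I did not re-measure the bystanders. The arm passed well above them and I felt no unexpected contact; the socket, the only one well in view in the last pictures, looks unmoved.

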